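Sort the warped gallipots and pack the sound ones into the sterilising case

TASK

Some of these blue plastic gallipots have sagged in the autoclave and rock when pressed at the rim; the sound ones stand steady. Put every pot that rocks into the green tub; lift the latch lever on the sterilising case right over until its hook springs clear, swing the lid wide open and stand every steady pot upright on the floor of the case, side by side. Finish with the lid fully shut but the latch left undone, lever up, so that steam can get in, and leave the other things on the table where they are.

Things in the scene. Friction and masses are not known exactly. Their poses are not given: they have to be found in the camera images.
- case: Aluminium sterilising case, fixed to the table, 170 mm deep (its x) by 250 mm wide (its y) by 66 mm high without the lid, walls and floor 4 mm thick; origin at the centre of its underside, z up, its front (latch side) looks along its own -x. Inside free: 162 x 242 mm; the inner floor is 4 mm above the origin.
- case_lid (a joint): Lid angle, rad: 0 shut, 1.83 open at its stop, a little past upright. Flat plate 4 mm thick, 174 x 254 mm, thin skirt, hinged along the case's far (+x) rim. Stiff hinge: it stays where it is left and takes about 5 N at its front edge to move. It cannot be opened while latched.
- lid_hinge (a point): Point on the lid's hinge line, at mid width, at the case's rim: 85 mm behind the case's centre (its +x) and 66 mm above its underside; the hinge line runs along the case's y.
- lid_handle (a point): Centre of the black bar handle on top of the lid: round bar 10 mm thick, 100 mm long along the case's y, its centre line 26 mm above the lid's top; it turns with the lid, 78 mm in front of the hinge line. Its frame moves with the lid.
- lid_edge (a point): Middle of the lid's front edge, on its underside, 170 mm from the hinge line; moves with the lid.
- latch_lever (a joint): Latch lever angle, rad: 0 flat on the lid, latched; 2.2 fully lifted over. It sits at mid width of the lid's front edge, turns about the case's y; its free end points back over the lid at 0, straight up at 1.57, up and forward (off the lid) at 2.2. It passes centre at 0.45; the hook springs clear at about 1.6. 1 N at the tab moves it; past centre it stays up when let go.
- latch_pivot (a point): Axis of the latch lever, 6 mm in front of the case's front face and 78 mm above its underside when the lid is shut; moves with the lid.
- lever_tab (a point): Middle of the red tab at the lever's free end: 22 mm wide (case's y), 4 mm thick, 22 mm long, bent upwards; 57 mm from the pivot. At lever 0 it lies 25 mm above the lid's top, with about 17 mm of air under it. It can be pinched across its width from above and turns freely in the pinch.
- hook_bar (a point): Cross bar at the lower end of the wire hook that hangs from the lever, bar 23 mm long along the case's y; latched, it lies in the catch; once the lever is lifted over it swings out 30 mm in front of it.
- catch (a point): Crook of the steel catch on the case's front face, 48 mm above its underside, where the hook bar lies when latched.
- tub: Green plastic tub for pots that rock, fixed, 120 mm (its x) by 220 mm (its y), 30 mm high, walls and floor 4 mm; origin at the centre of its underside.
- pot_a: Blue gallipot: straight-sided cup of slippery plastic, 57 mm across, 28 mm high, wall 3 mm, 70 g, open on top; origin at the centre of its underside, z up. Pots a to f look alike and stand level; any may be absent. Rim pressed on one side: a sound one stays level and stops the finger at once; a warped one (base bulges 2.4 mm) yields 2.5 mm at under 2 N, tipping 0.11 rad, and comes back level.
- pot_b: Gallipot, as pot_a.
- pot_c: Gallipot, as pot_a.
- pot_d: Gallipot, as pot_a.
- pot_e: Gallipot, as pot_a.
- pot_f: Gallipot, as pot_a.
- spray_bottle: Bystander: spray bottle 72 mm across, 185 mm high; origin at the centre of its underside.
- iodine_bottle: Bystander: orange squeeze bottle with a pointed nozzle, 72 mm across, 150 mm high; origin at the centre of its underside.
- swab_jar: Bystander: glass jar with a steel lid, 76 mm across, 95 mm high; origin at the centre of its underside.
- needle_holder: Bystander: steel needle holder lying flat, 160 mm long, 7 mm thick; origin under its middle.
- tape_roll: Bystander: roll of tape lying flat, 70 mm across, 25 mm high; origin at the centre of its underside.
Not all that is in view belongs to the job. What is shaped like the pot_b but orange or pink is not meant.

How it is judged (in metres and radians):
On the way, in this order (a step that is already met when the one before it is completed fails the run):
1. the latch lever is lifted over and its hook is clear of the catch (value of joint latch_lever above 1.5 rad and distance between hook_bar and catch above 0.015 m), for 0.2 s.
2. the lid is swung open (value of joint case_lid above 1.2 rad), for 0.2 s.
At the end, for the whole second after the job is handed in: Every steady pot upright (0.1 rad) on the case floor (underside within 6 mm of it, not nested), every rocking pot with its centre inside the tub's outline and under 40 mm high, lid shut to 0.03 rad, lever still over 0.8 rad, hook over 10 mm from the catch, pots at rest (value of joint case_lid below 0.03 rad and value of joint latch_lever above 0.8 rad and distance between hook_bar and catch above 0.01 m and x of pot_a in the frame of case between -0.082 and 0.082 m and y of pot_a in the frame of case between -0.122 and 0.122 m and z of each of pot_a, pot_d, pot_e in the frame of case below 0.01 m and angle between each of pot_a, pot_d, pot_e's own z axis and vertical below 0.1 rad and linear speed of each of pot_a, pot_d, pot_e, pot_b, pot_c, pot_f below 0.02 m/s and x of pot_d in the frame of case between -0.082 and 0.082 m and y of pot_d in the frame of case between -0.122 and 0.122 m and x of pot_e in the frame of case between -0.082 and 0.082 m and y of pot_e in the frame of case between -0.122 and 0.122 m and x of pot_b in the frame of tub between -0.06 and 0.06 m and y of pot_b in the frame of tub between -0.11 and 0.11 m and height (world z) of each of pot_b, pot_c, pot_f below 0.04 m and x of pot_c in the frame of tub between -0.06 and 0.06 m and y of pot_c in the frame of tub between -0.11 and 0.11 m and x of pot_f in the frame of tub between -0.06 and 0.06 m and y of pot_f in the frame of tub between -0.11 and 0.11 m); the robot touches nothing.
It fails at once if a bottle or the jar is knocked over (angle between any of spray_bottle, iodine_bottle, swab_jar's own z axis and vertical above 0.5 rad).
It fails at once if another thing on the table is pushed more than 40 mm (distance of any of spray_bottle, iodine_bottle, swab_jar, needle_holder, tape_roll from where it was at the start of the episode above 0.04 m).
Of pot_a, pot_d, pot_e only 2 to 3 are there at a start; the rules pass over those that are not, and their reading is None.
Of pot_b, pot_c, pot_f only 1 to 2 are there at a start; the rules pass over those that are not, and their reading is None.
At some moment in a run one of pot_a, pot_b, pot_c, pot_d, pot_e, pot_f may be knocked a few centimetres aside while the robot is not near it.
It also fails if it takes over 210 s, if anything falls off the work surface, if the arm or the gripper's body presses on something with over 40 N, if the wrist force passes 120 N, or if a joint passes its speed limit or range.

ROBOT

A 6-joint arm with a two-finger parallel gripper is mounted at the origin on the work surface. World frame = base frame: x ahead of the robot, y to its left, z up, the work surface at z = 0. Lengths are in mm, angles in degrees, forces in N, time in s.
With the tool pointing down it reaches from about 350 to 850 mm from the base axis. Payload 8.1 kg.
Tool frame: the origin (TCP) lies between the finger pads; the fingertips stand 11 mm ahead of it and the grasp point (between the pads) lies 8 mm behind it; z points along the fingers, y is the line along which they close (so a half turn about z gives the same grasp; the last joint's range is limited). The gripper opens to 85 mm and grips with 20 to 120 N. Pads are 22 mm wide; open, the fingers measure 114 mm over their backs; the gripper's body (76 mm by 85 mm) begins 54 mm behind the grasp point. The pads swing forward as they close: fully open they stand 13 mm farther back than shut.
Start: joints at [60.195, 7.471, 85.268, -0, 87.261, -4.893], TCP at [252.717, 544.187, 242.292] pointing down, gripper open.
Joint ranges: [-169.43, 169.43], [-51.17, 129.36], [1.28, 143.12], [-76.62, 256.62], [0, 156.53], [-152.29, 152.29]. Speed limits (degrees/s): [136.94, 136.94, 159.86, 180, 180, 180].

INTERFACE

Orientations are given as [roll, pitch, yaw] about the fixed x, y, z axes, in that order (R = Rz(yaw) Ry(pitch) Rx(roll)).
In Python, from bench import r, snapshot, get_calibration gives the robot as it stands.
- The arm moves only by the tool step_arm, never from a script. Its argument "rows" is a list of rows, each a list of 2 entries, a list of its own where there are three numbers: the shift along the tool's x, y, z in mm, then the turn about the tool's z in degrees. In form: [[[tx, ty, tz], yaw], ...]. A call has 1 to 12 rows; each row is the pose to reach, as a shift and turn from the pose commanded when the call began, along the tool's axes at that moment; what a row does not reach only later rows make up. A row lasts 1/10 s, in which the tool goes at most 50 mm and 8.59 degrees, less where a joint would pass 70% of its speed; a pose out of reach is approached as far as the arm can. A call with a gripper value outside its range is refused whole. "fingers" is the opening, from 0 (shut) to 1 (fully open), set as the call begins (left out, the last holds). The fingers move at their own pace and stop on an object; "squeeze" is the grip in N (left out, the last holds). Time passes only in rows, so rows that repeat a pose let the fingers close. It gives the time, the measured TCP pose, the force, the opening and the grip force at its end, in the units of the state.
- r.sense(): the state, without advancing time (a new reading comes with each control period).
- snapshot(name): name is "scene" or "top"; returns the picture (384x512x3 uint8, blue, green, red); there is no depth.
- get_calibration(name): a dict with "fovy" (degrees; the focal length in pixels is half the picture's height over the tangent of half this angle, whatever the lens; pixels are square), "cx", "cy" (the principal point, pixels), "dist" ([k1, k2, p1, p2, k3] as OpenCV has them; the pictures are not rectified), "eye" and "orientation" of the camera in the world. Camera axes: x right, y up, looking along -z (the intrinsics and any distortion apply to the point x, -y, -z); pixel columns grow to the right and rows downward; lengths in mm; the calibration is good to about 2 mm. A picture is of the moment at which its call begins. get_calibration takes no time and is no camera call.
- r.hand_in(): hands the job in; it is judged then, once.
The state is a dict: "time": time; "joint_pos": joint angles; "qd": joint speeds; "joint_efforts": joint torques, N m; "tool_pos": TCP position; "tcp_rot": TCP orientation; "ft_force": force on the tool from outside, world axes, zero at the start; "wrist_torque": the same for the moment, N m; "finger_gap": finger opening in mm; "grip_force": force on a finger pad.
Only numpy, scipy, OpenCV 4.12 (cv2) and the standard library are available. Lean on these libraries where they do the work, as an engineer would, in place of code of your own. Each camera call takes 0.05 s, during which the arm holds its last target. There are 200 camera calls.

## Working session

There is one attempt and no reset: what is moved stays moved. The work goes in short steps, Python scripts to look and compute and a tool call to move; the robot and the scene stay as the last step left them, time stands still between calls to the robot, and variables do not carry over. Pictures are saved under pics/ and viewed, at most 14 in all, crops included, and the job is handed in when it is done.

Besides the shell and the picture viewer there is one more tool, called after "Emit:" as name([rows], argument=value, ...), one row to a line, values as JSON. step_arm: Moves the arm, as the interface text tells. Its arguments: {"type":"object","properties":{"rows":{"type":"array"},"fingers":{"type":"number"},"squeeze":{"type":"number"}},"required":["rows"]}

```bash
mkdir -p pics
cat > h.py <<'E'
import numpy as np, cv2
from scipy.spatial.transform import Rotation as R
from bench import r, snapshot, get_calibration
def cam(n):
    c=get_calibration(n); f=192/np.tan(np.radians(c['fovy'])/2)
    K=np.array([[f,0,c['cx']],[0,f,c['cy']],[0,0,1.]]); o=np.array(c['orientation'],float)
    Rm=o if o.shape==(3,3) else R.from_euler('xyz',o,degrees=True).as_matrix()
    return K,np.array(c['dist'],float),np.array(c['eye'],float),Rm@np.diag([1,-1,-1])
def ray(n,uv,z):
    K,d,e,M=cam(n); p=cv2.undistortPoints(np.array(uv,float).reshape(-1,1,2),K,d).reshape(-1,2)
    v=np.c_[p,np.ones(len(p))]@M.T
    return e+v*((z-e[2])/v[:,2])[:,None]
def proj(n,P):
    K,d,e,M=cam(n); q=(np.array(P,float).reshape(-1,3)-e)@M
    return cv2.projectPoints(q,np.zeros(3),np.zeros(3),K,d)[0].reshape(-1,2)
E
python3 - <<'E'
from h import *
for n in("scene","top"):
    im=snapshot(n); cv2.imwrite(f"pics/{n}0.png",cv2.resize(im,(800,600),interpolation=cv2.INTER_CUBIC)); cv2.imwrite(f"{n}0.png",im); print(get_calibration(n))
print(r.sense())
E
```

```text
{'fovy': 49.94657445565311, 'cx': 255.6095612066367, 'cy': 191.0492879597573, 'dist': array([0.01017166, 0.        , 0.        , 0.        , 0.        ]), 'eye': array([1238.76638708, -794.67684349, 1128.76325893]), 'orientation': array([44.0368505 ,  0.55175378, 43.04920504])}
{'fovy': 54.12165110742233, 'cx': 250.42238755348833, 'cy': 196.14637749659812, 'dist': array([-0.04417159,  0.        ,  0.        ,  0.        ,  0.        ]), 'eye': array([ 362.14345876,  -43.44288402, 1111.78033227]), 'orientation': array([ 10.15572579,  -1.53812439, -90.49121026])}
{'time': 0.1, 'joint_pos': array([ 6.01945772e+01,  7.51092813e+00,  8.53242277e+01,  3.78823619e-04,
        8.72618652e+01, -4.89380753e+00]), 'qd': array([-0.11594278, -0.07457747, -0.11276701, -0.01539962,  0.05746679,
       -0.04585284]), 'joint_efforts': array([ 1.71147374e-03, -5.70947850e+01, -5.01941371e+01, -6.80372682e-05,
        8.06055934e-03, -9.94625293e-05]), 'tool_pos': array([252.47414178, 543.75915391, 241.33640015]), 'tcp_rot': array([-1.79903365e+02, -8.65376525e-03,  1.55088359e+02]), 'ft_force': array([-0.49838407, -0.7868761 ,  0.03270657]), 'wrist_torque': array([-0.03061714,  0.01570707,  0.04158881]), 'grip_force': 0.0, 'finger_gap': 85.3684677636901}
```

View pics/scene0.png

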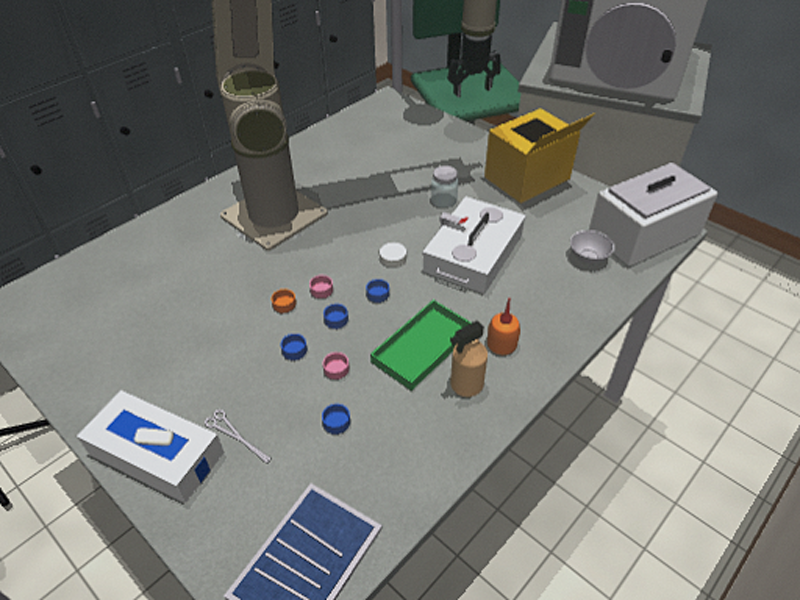

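View pics/top0.png

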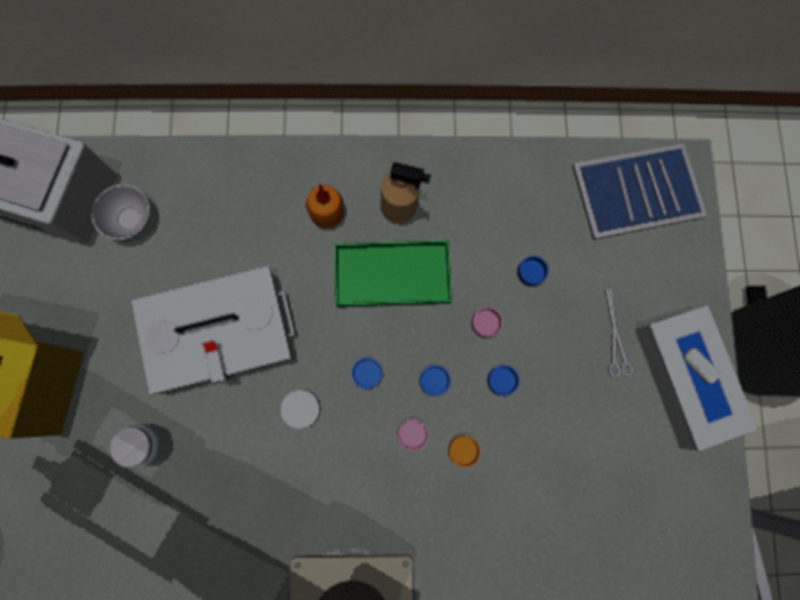

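The top view shows four blue pots, in 800x600 pixels: (533,271), (503,380), (435,380) and (367,373). The pink and orange cups are decoys. The case's lid is at about (212,330), its red tab at (210,347), and the tub at (393,273).

Run:
```python
from h import *
im=cv2.imread("top0.png"); hsv=cv2.cvtColor(im,cv2.COLOR_BGR2HSV)
m=cv2.inRange(hsv,(105,150,60),(125,255,255))
n,l,s,c=cv2.connectedComponentsWithStats(m)
for i in range(1,n):
    if 60<s[i,4]<600: print("blue",c[i].round(1),s[i,4],s[i,2:4],ray("top",[c[i]],20)[0].round(1))
m=cv2.inRange(hsv,(55,120,50),(75,255,255)); n,l,s,c=cv2.connectedComponentsWithStats(m); i=1+s[1:,4].argmax()
b=cv2.boxPoints(cv2.minAreaRect(np.argwhere(l==i)[:,::-1].astype(np.float32)));P=ray("top",b,28);print("tub",P.mean(0).round(1),P.round(0).tolist())
m=cv2.inRange(hsv,(0,150,120),(6,255,255)); n,l,s,c=cv2.connectedComponentsWithStats(m)
for i in range(1,n):
    if s[i,4]>15: print("red",c[i],s[i,4],ray("top",[c[i]],95)[0].round(1))
m=cv2.inRange(im,(120,120,120),(255,255,255)); m=cv2.morphologyEx(m,cv2.MORPH_OPEN,np.ones((5,5)));n,l,s,c=cv2.connectedComponentsWithStats(m)
for i in range(1,n):
    if s[i,4]>2500 and 60<c[i][0]<200: 
        rc=cv2.minAreaRect(np.argwhere(l==i)[:,::-1].astype(np.float32));P=ray("top",cv2.boxPoints(rc),70);print("lid",c[i],rc,P.round(0).tolist(),P.mean(0))
h=np.array([[176,330],[237,317]])*.64; print("handle",ray("top",h,96))
for nme,u in dict(spray=(400,205),iod=(325,208),jar=(130,447),tape=(300,409)).items(): print(nme,ray("top",[np.array(u)*.64],25)[0].round(0))
cv2.imwrite("pics/c1.png",cv2.resize(im[160:260,75:200],(800,640))[:600])
```

```text
blue [340.6 173. ] 242 [19 19] [ 627.3 -346.8   20. ]
blue [443.1 219.8] 159 [20 17] [ 483.4 -651.4   20. ]
blue [234.5 238.6] 274 [18 19] [433.1 -27.2  20. ]
blue [454.4 253.8] 415 [28 37] [ 382.  -676.6   20. ]
blue [278.  243.2] 278 [19 19] [ 418.9 -153.2   20. ]
blue [321.8 243.1] 284 [19 19] [ 418. -281.   20.]
tub [621.4 -76.8  28. ] [[678.0, 35.0, 28.0], [685.0, -185.0, 28.0], [564.0, -186.0, 28.0], [558.0, 30.0, 28.0]]
lid [133.66997814 210.43751242] ((133.44119262695312, 211.76470947265625), (62.33165740966797, 93.13367462158203), 75.96376037597656) [[560.0, 404.0, 70.0], [624.0, 152.0, 70.0], [452.0, 105.0, 70.0], [391.0, 351.0, 70.0]] [506.92617784 253.30560381  70.        ]
handle [[503.7916433  302.51519543  96.        ]
 [526.28697109 197.2363138   96.        ]]
spray [757. -93.  25.]
iod [751.  52.  25.]
jar [301. 399.  25.]
tape [368.  94.  25.]
```

View pics/c1.png

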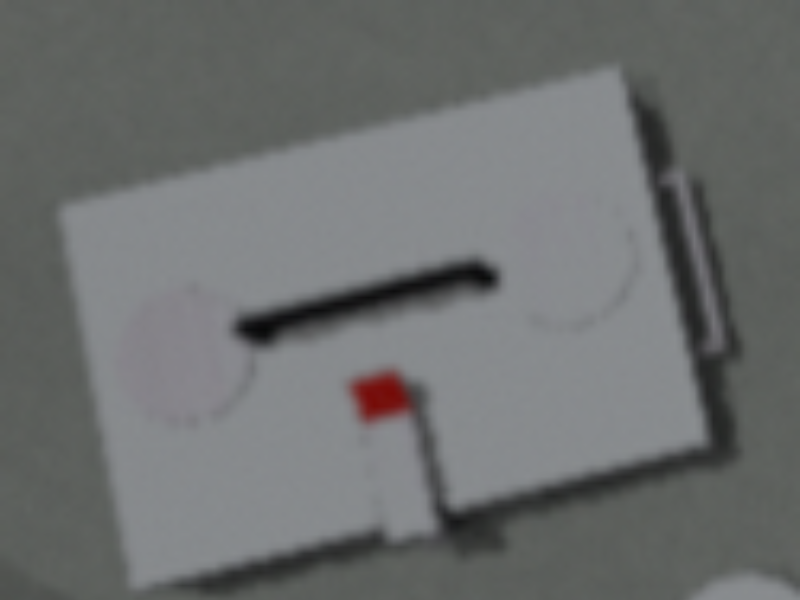

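The crop confirms the lid: red tab at crop pixel (382,397), i.e. raw (134.7,222), and the handle bar behind it. Next: the case pose by fitting the lid corners, handle and tab, then probe the pots.

Run:
```python
from h import *
from scipy.optimize import least_squares
L=np.array([[87,127,70],[87,-127,70],[-87,-127,70],[-87,127,70],[7,50,96],[7,-50,96],[-34,0,95]],float)
px=np.array([[60,207],[618,68],[708,443],[135,590],[240,328],[495,275],[382,397]])/6.4+[75,160]
def W(p,L): return L@R.from_euler('z',p[2]).as_matrix().T+[p[0],p[1],0]
f=least_squares(lambda p:(proj("top",W(p,L))-px).ravel(),[507,253,.23]);p=f.x
print(p,np.degrees(p[2]),f.fun.reshape(-1,2).round(1).tolist())
np.save("case.npy",p)
for n,q in dict(tab=[-34,0,95],hand=[7,0,96],piv=[-91,0,78],hinge=[85,0,66],edge=[-85,0,66]).items(): print(n,W(p,np.array([q]))[0].round(1))
print(r.sense()['tcp_rot'])
```

```text
[5.08339710e+02 2.49569168e+02 2.47685291e-01] 14.191321848704384 [[0.1, -0.1], [1.0, -0.3], [0.7, 0.4], [-0.2, 0.6], [1.1, 0.3], [-2.7, -0.5], [0.1, -0.5]]
tab [475.4 241.2  95. ]
hand [515.1 251.3  96. ]
piv [420.1 227.3  78. ]
hinge [590.7 270.4  66. ]
edge [425.9 228.7  66. ]
[-1.79903365e+02 -8.65376525e-03  1.55088359e+02]
```

```bash
cat >> h.py <<'E'
def go(x,y,z,yaw):
    s=r.sense(); a=R.from_euler('xyz',s['tcp_rot'],degrees=True); d=a.inv().apply(np.array([x,y,z])-s['tool_pos'])
    t=-(yaw-s['tcp_rot'][2]+180)%360; t=t-360 if t>180 else t
    t=((s['tcp_rot'][2]-yaw)+180)%360-180
    return d.round(1).tolist(),round(t,1)
def case(q):
    p=np.load('case.npy'); return R.from_euler('z',p[2]).apply(q)+[p[0],p[1],0]
E
python3 -c "
from h import *
print(go(*case([-35.5,0,150]),194.2))"
```

```text
([-328.4, -181.3, 91.6], np.float64(-39.1))
```

Emit:
step_arm([
  [[-328,-181,92],-39],
  [[-328,-181,92],-39],
  [[-328,-181,92],-39],
  [[-328,-181,92],-39],
  [[-328,-181,92],-39],
  [[-328,-181,92],-39],
  [[-328,-181,92],-39],
  [[-328,-181,92],-39],
  [[-328,-181,92],-39],
  [[-328,-181,92],-39],
  [[-328,-181,92],-39],
  [[-328,-181,92],-39],
], fingers=0.55, squeeze=25)

```text
time: 1.3
tool_pos: [473.4, 243.2, 150.7]
tcp_rot: [180.0, 0.0, -165.8]
ft_force: [0.2, -0.8, -0.2]
finger_gap: 46.9
grip_force: 0.0
```

```bash
python3 -c "
from h import *
im=snapshot('scene'); cv2.imwrite('pics/s1.png',cv2.resize(im[60:240,190:430],(800,600)))
print(go(*case([-35.5,0,92]),194.2),r.sense()['tool_pos'],r.sense()['ft_force'])"
```

```text
([0.1, -2.4, 58.7], np.float64(0.0)) [473.44618991 243.21579985 150.70958133] [-0.20727972 -0.14084428 -0.68093978]
```

View pics/s1.png

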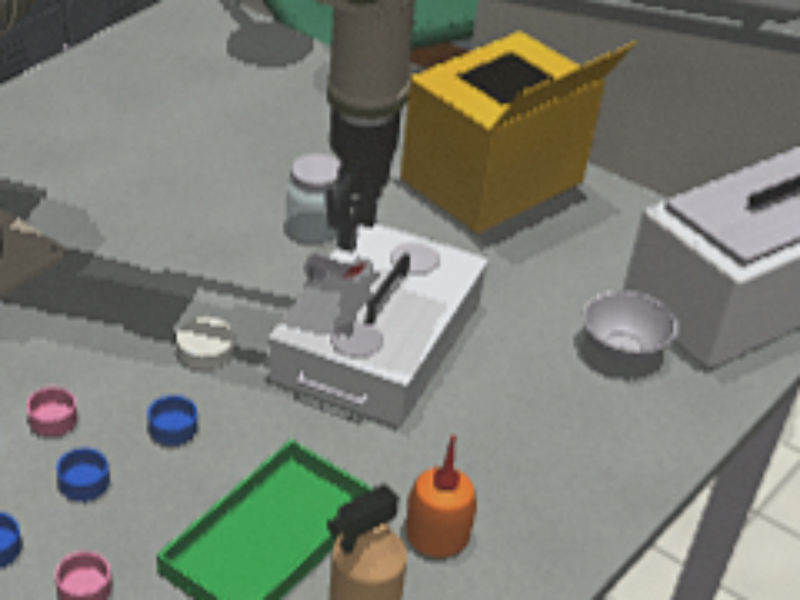

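The gripper hangs over the red tab (crop pixel 355,272). I'm descending and pinching.

Emit:
step_arm([
  [[0,-2,30],0],
  [[0,-2,58],0],
  [[0,-2,58],0],
  [[0,-2,58],0],
])

```text
time: 1.75
tool_pos: [473.8, 240.5, 92.5]
tcp_rot: [-180.0, -0.1, -165.8]
ft_force: [0.0, 0.3, 0.4]
finger_gap: 47.3
grip_force: 0.0
```

Emit:
step_arm([
  [[0,0,0],0],
  [[0,0,0],0],
  [[0,0,0],0],
  [[0,0,0],0],
  [[0,0,0],0],
  [[0,0,0],0],
  [[0,0,0],0],
  [[0,0,0],0],
], fingers=0)

```text
time: 2.55
tool_pos: [475.5, 241.7, 94.5]
tcp_rot: [179.9, 0.2, -165.9]
ft_force: [-1.2, 5.9, 2.7]
finger_gap: 21.2
grip_force: 25.6
```

Emit:
step_arm([
  [[3,0,-9],0],
  [[11,0,-20],0],
  [[20,0,-28],0],
  [[30,0,-35],0],
  [[42,0,-39],0],
  [[54,0,-40],0],
  [[66,0,-39],0],
  [[78,0,-35],0],
  [[89,0,-28],0],
  [[98,0,-20],0],
  [[98,0,-20],0],
  [[98,0,-20],0],
])

```text
time: 3.75
tool_pos: [379.7, 217.3, 115.0]
tcp_rot: [179.9, 0.1, -165.9]
ft_force: [-9.5, 1.4, 13.4]
finger_gap: 20.2
grip_force: 30.6
```

Emit:
step_arm([
  [[0,0,0],0],
  [[0,0,0],0],
  [[0,0,0],0],
  [[0,0,-40],0],
  [[0,0,-90],0],
  [[0,0,-110],0],
  [[0,0,-110],0],
], fingers=0.6)

```text
time: 4.45
tool_pos: [381.6, 216.9, 226.7]
tcp_rot: [179.9, 0.4, -165.9]
ft_force: [-0.8, 0.3, 0.0]
finger_gap: 51.2
grip_force: 0.0
```

```bash
python3 -c "
from h import *
im=snapshot('scene'); cv2.imwrite('pics/s2.png',cv2.resize(im[80:200,240:400],(800,600)))
print(go(*case([7,0,150]),104.2),r.sense()['tool_pos'],r.sense()['ft_force'])"
```

```text
([-138.8, 1.0, 74.6], np.float64(89.9)) [380.52331457 216.44642717 224.08796682] [-0.65893119  0.48368041 -0.36514444]
```

View pics/s2.png

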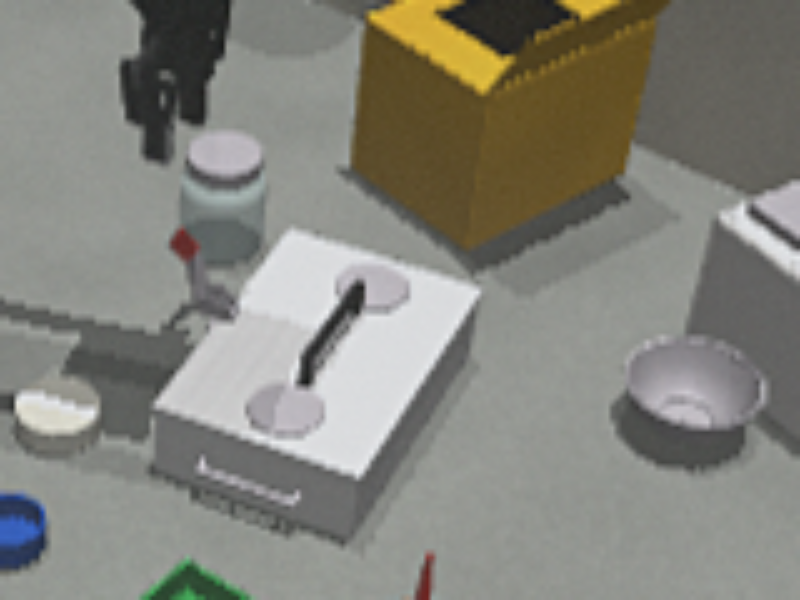

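The lever stands up and forward (tab at crop pixel 185,245), with the hook clear in front. Now the handle.

Emit:
step_arm([
  [[-139,1,74],90],
  [[-139,1,74],90],
  [[-139,1,74],90],
  [[-139,1,74],90],
  [[-139,1,74],90],
  [[-139,1,74],90],
  [[-139,1,74],90],
  [[-139,1,74],90],
  [[-139,1,74],90],
  [[-139,1,74],90],
  [[-139,1,74],90],
  [[-139,1,74],90],
], fingers=0.5)

```text
time: 5.7
tool_pos: [512.7, 250.3, 146.0]
tcp_rot: [-179.8, 0.0, 104.0]
ft_force: [-0.5, 0.5, -0.5]
finger_gap: 43.0
grip_force: 0.0
```

```bash
python3 -c "
from h import *
print(go(*case([7,0,95]),104.2),r.sense()['tool_pos'],r.sense()['ft_force'])"
```

```text
([0.4, 2.7, 50.9], np.float64(-0.2)) [512.72426136 250.31212105 145.95857459] [-0.4883879   0.45583519 -0.53257848]
```

Emit:
step_arm([
  [[0,3,30],0],
  [[0,3,50],0],
  [[0,3,50],0],
  [[0,3,50],0],
])

```text
time: 6.1
tool_pos: [516.0, 251.2, 97.4]
tcp_rot: [-179.9, 0.0, 104.2]
ft_force: [-0.0, -0.2, -0.0]
finger_gap: 42.5
grip_force: 0.0
```

Emit:
step_arm([
  [[0,0,0],0],
  [[0,0,0],0],
  [[0,0,0],0],
  [[0,0,0],0],
  [[0,0,0],0],
  [[0,0,0],0],
  [[0,0,0],0],
  [[0,0,0],0],
], fingers=0, squeeze=60)

```text
time: 6.9
tool_pos: [518.5, 252.1, 100.0]
tcp_rot: [179.8, -0.0, 104.1]
ft_force: [5.1, 1.7, 4.7]
finger_gap: 7.1
grip_force: 58.9
```

Emit:
step_arm([
  [[0,3,-6],0],
  [[0,6,-13],0],
  [[0,10,-19],0],
  [[0,15,-25],0],
  [[0,20,-30],0],
  [[0,25,-35],0],
  [[0,31,-39],0],
  [[0,37,-43],0],
  [[0,37,-43],0],
])

```text
time: 7.8
tool_pos: [548.9, 259.9, 141.4]
tcp_rot: [-179.4, 0.0, 104.1]
ft_force: [-21.1, -4.8, 13.1]
finger_gap: 6.9
grip_force: 60.0
```

```bash
python3 -c "
from h import *
im=snapshot('scene'); cv2.imwrite('pics/s3.png',cv2.resize(im[80:200,240:400],(800,600)))
print(r.sense())"
```

```text
{'time': 7.85, 'joint_pos': array([2.04766122e+01, 1.29239026e+01, 8.98693631e+01, 4.36104100e-02,
       7.77659039e+01, 6.34582613e+00]), 'qd': array([ 0.02937953, -0.443843  ,  0.4267661 , -0.0955898 , -0.37148868,
        0.00733429]), 'joint_efforts': array([-2.59183355e+00, -5.60119307e+01, -5.32261884e+01, -8.71392768e-01,
       -7.89850652e+00,  2.80337536e-02]), 'tool_pos': array([548.88304009, 259.89781853, 141.45458187]), 'tcp_rot': array([-1.79439552e+02,  1.95367779e-02,  1.04121432e+02]), 'ft_force': array([-20.80085816,  -5.50655127,  12.13214584]), 'wrist_torque': array([-0.94216803,  3.82401115,  0.07001421]), 'grip_force': 59.981895089149475, 'finger_gap': 7.464525976039223}
```

View pics/s3.png

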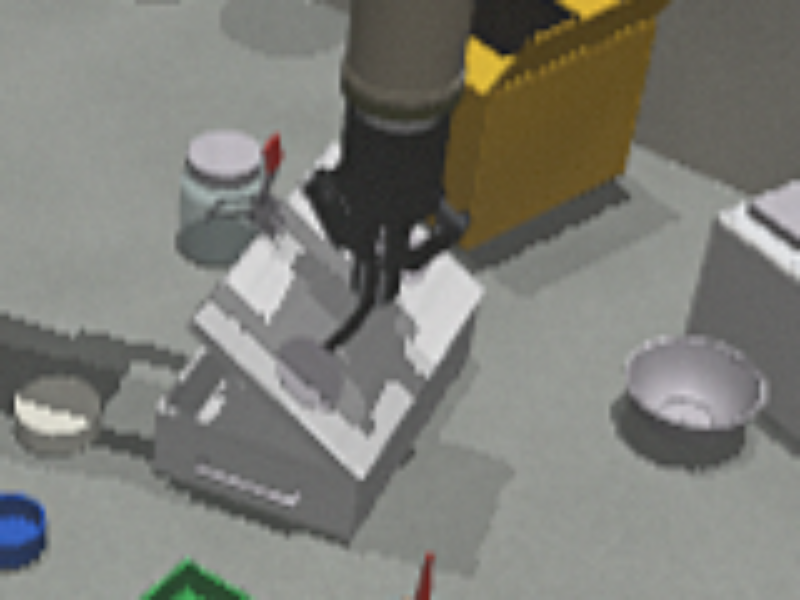

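The lid is up about 38° and the lever is still over. I'm releasing, rising, and going round in front to push the front edge back.

Emit:
step_arm([
  [[0,0,0],0],
  [[0,0,0],0],
  [[0,0,0],0],
  [[0,0,-30],0],
  [[0,0,-80],0],
  [[0,0,-125],0],
  [[0,0,-125],0],
  [[0,0,-125],0],
], fingers=0.35, squeeze=30)

```text
time: 8.65
tool_pos: [553.9, 260.9, 268.7]
tcp_rot: [179.7, -0.0, 104.1]
ft_force: [-0.7, 0.0, -1.3]
finger_gap: 30.0
grip_force: 0.0
```

```bash
python3 -c "
from h import *
print(go(*case([-115,-75,260]),104.2),r.sense()['tool_pos'],r.sense()['ft_force'])"
```

```text
([-75.1, -161.9, 8.0], np.float64(-0.1)) [553.94634821 260.92746373 268.71050721] [-0.67704804  0.047433   -1.29602247]
```

Emit:
step_arm([
  [[-75,-40,0],0],
  [[-75,-80,0],0],
  [[-75,-120,0],0],
  [[-75,-162,0],0],
  [[-75,-162,10],0],
  [[-75,-162,50],0],
  [[-75,-162,90],0],
  [[-75,-162,122],0],
  [[-75,-162,122],0],
  [[-75,-162,122],0],
], fingers=0)

```text
time: 9.65
tool_pos: [413.2, 148.3, 143.6]
tcp_rot: [-179.8, -0.0, 104.1]
ft_force: [0.3, 0.3, 0.7]
finger_gap: -0.0
grip_force: 0.0
```

```bash
python3 -c "
from h import *
p=np.load('case.npy')
s=r.sense();print(R.from_euler('z',-p[2]).apply(s['tool_pos']-[p[0],p[1],0]),s['ft_force'])"
```

```text
[-117.02262677  -74.88885284  143.5556591 ] [0.28335627 0.32759674 0.73566943]
```

Emit:
step_arm([
  [[0,25,0],0],
  [[0,45,-8],0],
  [[0,57,-15],0],
  [[0,68,-26],0],
  [[0,80,-37],0],
  [[0,92,-46],0],
  [[0,104,-54],0],
  [[0,117,-61],0],
  [[0,131,-67],0],
  [[0,145,-71],0],
  [[0,145,-71],0],
])

```text
time: 10.75
tool_pos: [557.1, 184.4, 218.6]
tcp_rot: [179.7, 0.0, 104.1]
ft_force: [0.1, -0.2, 0.7]
finger_gap: 0.0
grip_force: 0.0
```

Emit:
step_arm([
  [[0,10,-3],0],
  [[0,20,-4],0],
  [[0,30,-4],0],
  [[0,40,-4],0],
  [[0,50,-4],0],
  [[0,50,-4],0],
  [[0,50,-4],0],
])

```text
time: 11.45
tool_pos: [603.1, 195.9, 219.4]
tcp_rot: [180.0, 0.0, 104.1]
ft_force: [-0.4, -0.2, 0.8]
finger_gap: 0.0
grip_force: 0.0
```

```bash
python3 -c "
from h import *
im=snapshot('scene'); cv2.imwrite('pics/s4.png',cv2.resize(im[40:220,190:430],(800,600)))
p=np.load('case.npy')
s=r.sense();print(R.from_euler('z',-p[2]).apply(s['tool_pos']-[p[0],p[1],0]),s['ft_force'])"
```

```text
[ 78.49604756 -75.27334253 219.30982902] [ 0.07172641  0.02550867 -0.4329526 ]
```

View pics/s4.png

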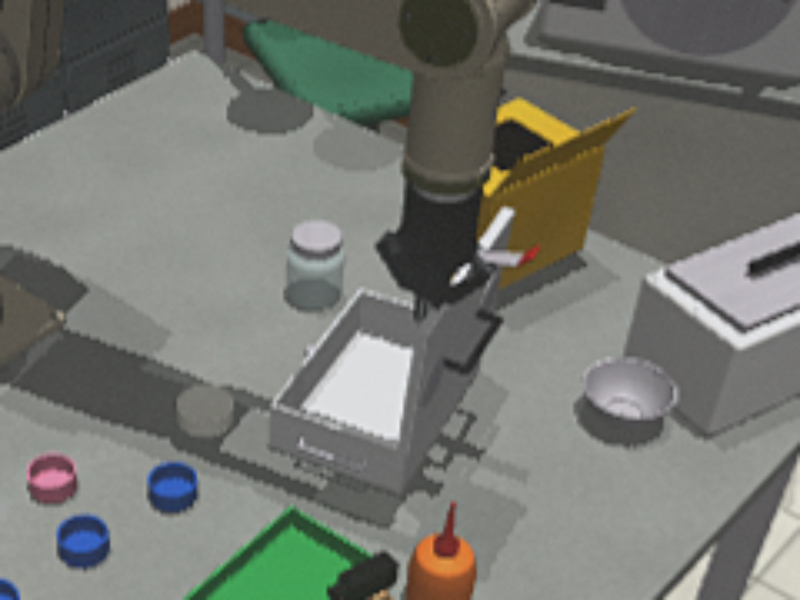

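The lid stands open at about 90° and the case is empty. Now probing the pots. First back off and fly to pot 1, pressing on its +x rim.

Emit:
step_arm([
  [[0,-40,0],0],
  [[0,-80,0],0],
  [[0,-80,0],0],
])

```text
time: 11.8
tool_pos: [520.0, 175.4, 216.8]
tcp_rot: [-179.6, -0.0, 104.1]
ft_force: [0.6, -0.5, -0.7]
finger_gap: 0.1
grip_force: 0.0
```

Run:
```python
from h import *
im=snapshot("top"); hsv=cv2.cvtColor(im,cv2.COLOR_BGR2HSV)
n,l,s,c=cv2.connectedComponentsWithStats(cv2.inRange(hsv,(105,150,60),(125,255,255)))
for i in range(1,n):
    if 60<s[i,4]<400: print(c[i].round(1),s[i,4],ray("top",[c[i]],20)[0].round(1))
print(go(463,-27,60,90))
```

```text
[340.6 173. ] 249 [ 627.5 -346.8   20. ]
[443.2 219.8] 156 [ 483.3 -651.7   20. ]
[234.5 238.6] 274 [433.1 -27.2  20. ]
[278.  243.2] 276 [ 418.8 -153.1   20. ]
[321.8 243. ] 283 [ 418.2 -280.9   20. ]
([-182.2, -107.1, 158.6], np.float64(14.1))
```

Emit:
step_arm([
  [[-182,-107,40],14],
  [[-182,-107,40],14],
  [[-182,-107,40],14],
  [[-182,-107,40],14],
  [[-182,-107,40],14],
  [[-182,-107,90],14],
  [[-182,-107,140],14],
  [[-182,-107,158],14],
  [[-182,-107,158],14],
  [[-182,-107,158],14],
])

```text
time: 12.85
tool_pos: [467.1, -26.3, 62.4]
tcp_rot: [179.9, 0.0, 90.1]
ft_force: [0.9, 0.4, 0.1]
finger_gap: 0.2
grip_force: 0.0
```

Emit:
step_arm([
  [[0,0,8],0],
  [[0,0,14],0],
  [[0,0,17],0],
  [[0,0,17],0],
  [[0,0,17],0],
])

```text
time: 13.35
tool_pos: [466.1, -26.1, 44.5]
tcp_rot: [180.0, 0.0, 90.1]
ft_force: [-0.9, -0.3, 0.0]
finger_gap: 0.1
grip_force: 0.0
```

Emit:
step_arm([
  [[0,-4,3],0],
  [[0,-4,5],0],
  [[0,-4,6],0],
  [[0,-4,6],0],
  [[0,-4,6],0],
])

```text
time: 13.85
tool_pos: [462.0, -26.2, 38.3]
tcp_rot: [-180.0, 0.0, 90.1]
ft_force: [0.3, 0.5, -0.0]
finger_gap: 0.2
grip_force: 0.1
```

Emit:
step_arm([
  [[0,0,0.5],0],
  [[0,0,1],0],
  [[0,0,1],0],
  [[0,0,1],0],
])

```text
time: 14.25
tool_pos: [462.1, -26.2, 37.4]
tcp_rot: [180.0, 0.0, 90.1]
ft_force: [-0.5, 0.4, 0.6]
finger_gap: -0.4
grip_force: 0.3
```

Emit:
step_arm([
  [[0,0,0.5],0],
  [[0,0,1],0],
  [[0,0,1],0],
  [[0,0,1],0],
])

```text
time: 14.65
tool_pos: [462.2, -26.2, 36.5]
tcp_rot: [180.0, 0.0, 90.1]
ft_force: [0.2, -0.1, 1.6]
finger_gap: 0.1
grip_force: 1.3
```

Emit:
step_arm([
  [[0,0,0.5],0],
  [[0,0,1],0],
  [[0,0,1],0],
  [[0,0,1],0],
])

```text
time: 15.05
tool_pos: [462.9, -26.2, 36.2]
tcp_rot: [179.9, 0.0, 90.1]
ft_force: [0.0, 0.4, 6.8]
finger_gap: 0.1
grip_force: 3.7
```

Emit:
step_arm([
  [[0,0,0.5],0],
  [[0,0,1],0],
  [[0,0,1],0],
  [[0,0,1],0],
])

```text
time: 15.45
tool_pos: [463.8, -26.3, 35.9]
tcp_rot: [179.8, 0.0, 90.1]
ft_force: [1.4, 0.6, 10.7]
finger_gap: 0.3
grip_force: 5.3
```

Emit:
step_arm([
  [[0,0,-30],0],
  [[-50,-7,-30],0],
  [[-100,-14,-30],0],
  [[-127,-14,-20],0],
  [[-127,-14,-5],0],
  [[-127,-14,-5],0],
  [[-127,-14,-5],0],
])

```text
time: 16.15
tool_pos: [447.8, -153.4, 39.0]
tcp_rot: [-180.0, -0.0, 90.0]
ft_force: [0.4, -0.8, 3.0]
finger_gap: -0.1
grip_force: 1.2
```

Emit:
step_arm([
  [[0,0,0.5],0],
  [[0,0,1],0],
  [[0,0,1],0],
  [[0,0,1],0],
])

```text
time: 16.55
tool_pos: [448.6, -153.1, 38.9]
tcp_rot: [180.0, 0.0, 90.1]
ft_force: [-0.7, -1.0, 5.4]
finger_gap: -0.4
grip_force: 2.8
```

Emit:
step_arm([
  [[0,0,0.5],0],
  [[0,0,1],0],
  [[0,0,1],0],
  [[0,0,1],0],
])

```text
time: 16.95
tool_pos: [449.4, -153.2, 38.7]
tcp_rot: [179.9, 0.1, 90.1]
ft_force: [-0.6, -0.4, 9.9]
finger_gap: -0.1
grip_force: 5.0
```

Emit:
step_arm([
  [[0,0,0.5],0],
  [[0,0,1],0],
  [[0,0,1],0],
  [[0,0,1],0],
])

```text
time: 17.35
tool_pos: [450.3, -153.4, 38.5]
tcp_rot: [179.8, 0.1, 90.1]
ft_force: [-0.1, 0.4, 14.0]
finger_gap: -0.3
grip_force: 7.1
```

Emit:
step_arm([
  [[0,0,-30],0],
  [[-50,-2,-30],0],
  [[-100,-2,-30],0],
  [[-128,-2,-20],0],
  [[-128,-2,-4],0],
  [[-128,-2,-4],0],
  [[-128,-2,-4],0],
])

```text
time: 18.05
tool_pos: [445.9, -280.4, 39.7]
tcp_rot: [-179.9, -0.1, 90.1]
ft_force: [-0.6, 0.1, 0.9]
finger_gap: -0.3
grip_force: 0.0
```

Emit:
step_arm([
  [[0,0,0.5],0],
  [[0,0,1],0],
  [[0,0,1],0],
  [[0,0,1],0],
])

```text
time: 18.45
tool_pos: [446.4, -280.9, 39.3]
tcp_rot: [-180.0, -0.0, 90.1]
ft_force: [-0.0, 1.1, 0.6]
finger_gap: 0.2
grip_force: 0.0
```

Emit:
step_arm([
  [[0,0,0.5],0],
  [[0,0,1],0],
  [[0,0,1],0],
  [[0,0,1],0],
])

```text
time: 18.85
tool_pos: [446.8, -281.2, 38.9]
tcp_rot: [180.0, 0.0, 90.1]
ft_force: [1.0, 2.0, 5.4]
finger_gap: -0.5
grip_force: 2.6
```

Emit:
step_arm([
  [[0,0,0.5],0],
  [[0,0,1],0],
  [[0,0,1],0],
  [[0,0,1],0],
])

```text
time: 19.25
tool_pos: [447.6, -281.5, 38.8]
tcp_rot: [179.9, 0.0, 90.1]
ft_force: [-0.5, 2.9, 10.3]
finger_gap: -0.0
grip_force: 5.0
```

Emit:
step_arm([
  [[0,0,-40],0],
  [[-30,50,-40],0],
  [[-60,100,-40],0],
  [[-66,150,-40],0],
  [[-66,200,-40],0],
  [[-66,209,-20],0],
  [[-66,209,-5],0],
  [[-66,209,-5],0],
  [[-66,209,-5],0],
])

```text
time: 20.15
tool_pos: [654.3, -346.7, 41.3]
tcp_rot: [-179.9, -0.0, 90.1]
ft_force: [-0.9, -0.3, 0.2]
finger_gap: -0.1
grip_force: 0.0
```

Emit:
step_arm([
  [[0,0,0.5],0],
  [[0,0,1],0],
  [[0,0,1],0],
  [[0,0,1],0],
])

```text
time: 20.55
tool_pos: [655.2, -347.0, 41.6]
tcp_rot: [180.0, 0.0, 90.1]
ft_force: [0.3, 0.7, 0.3]
finger_gap: -0.1
grip_force: 0.0
```

Emit:
step_arm([
  [[0,0,0.5],0],
  [[0,0,1],0],
  [[0,0,1],0],
  [[0,0,1],0],
])

```text
time: 20.95
tool_pos: [655.4, -346.8, 40.2]
tcp_rot: [-180.0, -0.0, 90.1]
ft_force: [-0.0, -1.5, 0.6]
finger_gap: -0.1
grip_force: 0.0
```

Emit:
step_arm([
  [[0,0,0.5],0],
  [[0,0,1],0],
  [[0,0,1],0],
  [[0,0,1],0],
])

```text
time: 21.35
tool_pos: [655.4, -346.8, 39.3]
tcp_rot: [-180.0, -0.0, 90.1]
ft_force: [0.3, -0.4, 0.5]
finger_gap: -0.1
grip_force: 0.0
```

Emit:
step_arm([
  [[0,0,0.5],0],
  [[0,0,1],0],
  [[0,0,1],0],
  [[0,0,1],0],
])

```text
time: 21.75
tool_pos: [655.9, -347.0, 39.0]
tcp_rot: [179.9, 0.0, 90.1]
ft_force: [-0.2, 0.8, 6.3]
finger_gap: 0.4
grip_force: 2.7
```

Emit:
step_arm([
  [[0,0,0.5],0],
  [[0,0,1],0],
  [[0,0,1],0],
  [[0,0,1],0],
])

```text
time: 22.15
tool_pos: [656.5, -347.1, 38.9]
tcp_rot: [179.9, 0.1, 90.1]
ft_force: [-0.3, 2.3, 8.7]
finger_gap: 0.1
grip_force: 4.2
```

Emit:
step_arm([
  [[0,0,0.5],0],
  [[0,0,1],0],
  [[0,0,1],0],
  [[0,0,1],0],
])

```text
time: 22.55
tool_pos: [657.1, -347.2, 38.8]
tcp_rot: [179.8, 0.1, 90.1]
ft_force: [0.8, 2.9, 11.1]
finger_gap: -0.3
grip_force: 5.6
```

Emit:
step_arm([
  [[0,0,0.5],0],
  [[0,0,1],0],
  [[0,0,1],0],
  [[0,0,1],0],
])

```text
time: 22.95
tool_pos: [657.7, -347.3, 38.7]
tcp_rot: [179.7, 0.1, 90.1]
ft_force: [0.2, 3.0, 14.6]
finger_gap: 0.2
grip_force: 7.0
```

A rocks: it yielded 2.5 mm at under 2 N. B, C and D are sound. Picking D first.

Emit:
step_arm([
  [[0,-15,-40],0],
  [[0,-30,-50],0],
  [[0,-30,-50],0],
  [[0,-30,-50],0],
  [[0,-30,-50],0],
], fingers=1, squeeze=40)

```text
time: 23.45
tool_pos: [625.0, -346.3, 83.5]
tcp_rot: [-179.9, -0.1, 90.1]
ft_force: [-0.5, -0.5, -0.0]
finger_gap: 72.2
grip_force: 0.0
```

```bash
cat >> h.py <<'E'
def pots():
    im=snapshot("top"); hsv=cv2.cvtColor(im,cv2.COLOR_BGR2HSV)
    n,l,s,c=cv2.connectedComponentsWithStats(cv2.inRange(hsv,(105,150,40),(125,255,255)))
    for i in range(1,n):
        if 40<s[i,4]<400: print(c[i].round(1),s[i,4],ray("top",[c[i]],20)[0].round(1))
E
python3 -c "
from h import *
pots(); print(go(627,-347,17,90))"
```

```text
[275.2 217.8] 278 [ 492.8 -146.5   20. ]
[443.1 219.8] 158 [ 483.4 -651.5   20. ]
[234.5 238.8] 275 [432.3 -27.2  20. ]
([-0.9, 2.1, 66.3], np.float64(0.1))
```

B has been nudged to (493,-146), presumably the announced disturbance; C is hidden by the arm. Continuing with D.

Emit:
step_arm([
  [[-1,2,30],0],
  [[-1,2,66],0],
  [[-1,2,66],0],
  [[-1,2,66],0],
])

```text
time: 23.9
tool_pos: [626.3, -346.8, 17.4]
tcp_rot: [-179.8, -0.1, 90.1]
ft_force: [0.6, -0.6, 1.0]
finger_gap: 85.4
grip_force: 0.0
```

Emit:
step_arm([
  [[0,0,0],0],
  [[0,0,0],0],
  [[0,0,0],0],
  [[0,0,0],0],
  [[0,0,0],0],
  [[0,0,0],0],
  [[0,0,0],0],
], fingers=0)

```text
time: 24.6
tool_pos: [629.0, -348.9, 22.1]
tcp_rot: [179.8, 0.1, 90.1]
ft_force: [-0.3, -0.3, 6.8]
finger_gap: 54.7
grip_force: 43.2
```

Emit:
step_arm([
  [[0,0,-40],0],
  [[0,0,-80],0],
  [[0,0,-120],0],
  [[0,0,-150],0],
  [[0,0,-150],0],
])

```text
time: 25.1
tool_pos: [630.4, -349.8, 177.8]
tcp_rot: [179.4, 0.4, 90.1]
ft_force: [-0.2, 0.2, -0.4]
finger_gap: 54.3
grip_force: 42.8
```

```bash
python3 -c "
from h import *
pots(); print(go(*case([0,-70,150]),104.2),r.sense()['finger_gap'])"
```

```text
[275.2 217.8] 278 [ 492.8 -146.5   20. ]
[443.1 219.8] 158 [ 483.3 -651.4   20. ]
[234.5 238.8] 275 [432.3 -27.2  20. ]
([531.1, -103.1, 21.4], np.float64(-14.1)) 54.41380965014612
```

Emit:
step_arm([
  [[531,-103,21],-14],
  [[531,-103,21],-14],
  [[531,-103,21],-14],
  [[531,-103,21],-14],
  [[531,-103,21],-14],
  [[531,-103,21],-14],
  [[531,-103,21],-14],
  [[531,-103,21],-14],
  [[531,-103,21],-14],
  [[531,-103,21],-14],
  [[531,-103,21],-14],
  [[531,-103,21],-14],
])

```text
time: 26.35
tool_pos: [521.0, 187.4, 146.6]
tcp_rot: [-179.8, -0.1, 104.4]
ft_force: [0.2, 0.1, -0.2]
finger_gap: 54.3
grip_force: 42.8
```

Emit:
step_arm([
  [[0,0,0],0],
  [[0,0,0],0],
  [[0,0,0],0],
])

```text
time: 26.65
tool_pos: [523.8, 181.5, 147.9]
tcp_rot: [-180.0, 0.0, 104.0]
ft_force: [0.0, -0.5, -2.0]
finger_gap: 54.7
grip_force: 42.8
```

```bash
python3 -c "
from h import *
pots(); print(go(*case([0,-70,27]),104.2),r.sense()['finger_gap'])
im=snapshot('scene'); cv2.imwrite('pics/s5.png',cv2.resize(im[60:240,190:430],(800,600)))"
```

```text
[159.5 201.2] 107 [543.6 192.6  20. ]
[275.2 217.8] 276 [ 492.9 -146.4   20. ]
[443.1 219.8] 158 [ 483.3 -651.4   20. ]
[234.5 238.8] 275 [432.3 -27.2  20. ]
[321.7 243.2] 280 [ 417.8 -280.5   20. ]
([-0.2, 1.6, 121.1], np.float64(-0.2)) 54.550611721453556
```

View pics/s5.png

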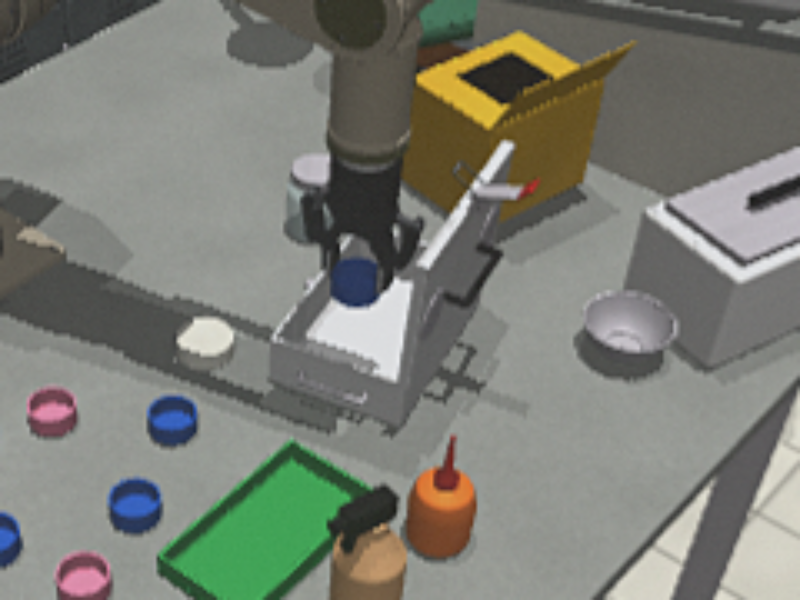

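The pot hangs level in the gripper at crop pixel (355,280), over the case. I'm lowering it.

Emit:
step_arm([
  [[0,2,40],0],
  [[0,2,80],0],
  [[0,2,105],0],
  [[0,2,115],0],
  [[0,2,120],0],
  [[0,2,120],0],
  [[0,2,120],0],
])

```text
time: 27.45
tool_pos: [527.0, 183.6, 30.1]
tcp_rot: [179.8, 0.0, 104.1]
ft_force: [-0.2, 0.2, -0.0]
finger_gap: 54.6
grip_force: 42.8
```

Emit:
step_arm([
  [[0,0,2],0],
  [[0,0,3],0],
  [[0,0,3],0],
])

```text
time: 27.75
tool_pos: [526.3, 183.6, 26.1]
tcp_rot: [179.9, 0.0, 104.1]
ft_force: [0.7, 0.5, 3.3]
finger_gap: 54.3
grip_force: 43.0
```

Emit:
step_arm([
  [[0,0,0],0],
  [[0,0,0],0],
  [[0,0,-2],0],
  [[0,0,-2],0],
  [[0,0,-10],0],
  [[0,0,-40],0],
  [[0,0,-80],0],
  [[0,0,-120],0],
  [[0,0,-120],0],
], fingers=0.9)

```text
time: 28.65
tool_pos: [529.8, 184.5, 153.2]
tcp_rot: [179.3, 0.0, 104.1]
ft_force: [-0.2, 0.6, 0.7]
finger_gap: 77.1
grip_force: 0.0
```

```bash
python3 -c "
from h import *
pots(); print(go(492.5,-146.5,100,90),r.sense()['finger_gap'],r.sense()['tool_pos'])"
```

```text
[163.  207.1] 238 [525.9 181.7  20. ]
[275.2 217.8] 276 [ 492.9 -146.4   20. ]
[443.1 219.8] 157 [ 483.2 -651.5   20. ]
[234.5 238.8] 274 [432.4 -27.2  20. ]
[321.7 243.2] 282 [ 417.8 -280.7   20. ]
([-312.0, -115.7, 49.2], np.float64(14.1)) 77.31039186179943 [528.36431616 184.13743927 150.14055567]
```

D stands in the case at (526,182). Next is B at (493,-146).

Emit:
step_arm([
  [[-312,-116,0],14],
  [[-312,-116,0],14],
  [[-312,-116,0],14],
  [[-312,-116,0],14],
  [[-312,-116,0],14],
  [[-312,-116,0],14],
  [[-312,-116,0],14],
  [[-312,-116,45],14],
  [[-312,-116,80],14],
  [[-312,-116,80],14],
  [[-312,-116,80],14],
], fingers=1)

```text
time: 29.8
tool_pos: [488.0, -146.9, 64.7]
tcp_rot: [-179.8, -0.1, 90.1]
ft_force: [0.7, -0.3, 1.1]
finger_gap: 85.1
grip_force: 0.0
```

```bash
python3 -c "
from h import *
pots(); print(go(492.5,-146.5,18,90))"
```

```text
[162.2 207.4] 265 [525.1 184.1  20. ]
[443.1 219.8] 157 [ 483.3 -651.5   20. ]
[232.1 237.7] 187 [435.5 -20.5  20. ]
[325.9 244.4] 123 [ 414.1 -293.    20. ]
([0.9, 3.0, 48.3], np.float64(0.1))
```

Emit:
step_arm([
  [[1,2,30],0],
  [[1,2,48],0],
  [[1,2,48],0],
  [[1,2,48],0],
])

```text
time: 30.25
tool_pos: [492.3, -146.7, 19.3]
tcp_rot: [179.9, 0.1, 90.1]
ft_force: [0.3, -0.7, 0.2]
finger_gap: 85.5
grip_force: 0.0
```

Emit:
step_arm([
  [[0,0,0],0],
  [[0,0,0],0],
  [[0,0,0],0],
  [[0,0,0],0],
  [[0,0,0],0],
  [[0,0,0],0],
  [[0,0,0],0],
], fingers=0)

```text
time: 30.95
tool_pos: [492.5, -147.0, 19.4]
tcp_rot: [179.8, 0.1, 90.1]
ft_force: [-2.1, 1.1, 8.5]
finger_gap: 55.6
grip_force: 40.9
```

Emit:
step_arm([
  [[0,0,-40],0],
  [[0,0,-80],0],
  [[0,0,-120],0],
  [[0,0,-130],0],
  [[0,0,-130],0],
])

```text
time: 31.45
tool_pos: [492.8, -147.2, 150.3]
tcp_rot: [179.7, 0.1, 90.1]
ft_force: [0.4, -0.2, -0.8]
finger_gap: 55.6
grip_force: 43.3
```

```bash
python3 -c "
from h import *
print(go(*case([0,0,150]),104.2),r.sense()['finger_gap'])"
```

```text
([396.7, 16.2, -0.5], np.float64(-14.1)) 55.61764651617045
```

Emit:
step_arm([
  [[397,16,0],-14],
  [[397,16,0],-14],
  [[397,16,0],-14],
  [[397,16,0],-14],
  [[397,16,0],-14],
  [[397,16,0],-14],
  [[397,16,0],-14],
  [[397,16,0],-14],
  [[397,16,0],-14],
  [[397,16,0],-14],
  [[397,16,0],-14],
  [[397,16,0],-14],
])

```text
time: 32.65
tool_pos: [506.1, 249.2, 146.4]
tcp_rot: [-179.9, 0.0, 104.0]
ft_force: [-0.1, -0.4, -0.8]
finger_gap: 55.5
grip_force: 43.3
```

```bash
python3 -c "
from h import *
pots(); print(go(*case([0,0,28]),104.2),r.sense()['finger_gap'])"
```

```text
[131.5 207.5] 157 [525.  273.6  20. ]
[162.1 207.4] 265 [525.  184.2  20. ]
[443.2 219.8] 156 [ 483.3 -651.6   20. ]
[234.4 238.8] 276 [432.4 -27.1  20. ]
[321.6 243.1] 280 [ 417.9 -280.5   20. ]
([-0.1, 2.1, 118.8], np.float64(-0.2)) 55.559065081277396
```

Emit:
step_arm([
  [[0,2,40],0],
  [[0,2,80],0],
  [[0,2,105],0],
  [[0,2,115],0],
  [[0,2,119],0],
  [[0,2,119],0],
  [[0,2,119],0],
])

```text
time: 33.4
tool_pos: [509.8, 251.5, 30.2]
tcp_rot: [179.8, -0.0, 104.1]
ft_force: [0.5, -0.2, -0.2]
finger_gap: 55.8
grip_force: 43.3
```

Emit:
step_arm([
  [[0,0,1],0],
  [[0,0,3],0],
  [[0,0,3],0],
])

```text
time: 33.7
tool_pos: [508.5, 251.2, 25.6]
tcp_rot: [180.0, -0.0, 104.1]
ft_force: [-0.6, -0.1, -0.4]
finger_gap: 55.6
grip_force: 43.3
```

Emit:
step_arm([
  [[0,0,1],0],
  [[0,0,3],0],
  [[0,0,3],0],
])

```text
time: 34.0
tool_pos: [508.7, 251.3, 23.5]
tcp_rot: [180.0, -0.0, 104.1]
ft_force: [-4.4, -1.7, 10.2]
finger_gap: 55.7
grip_force: 44.2
```

Emit:
step_arm([
  [[0,0,0],0],
  [[0,0,0],0],
  [[0,0,-2],0],
  [[0,0,-2],0],
  [[0,0,-10],0],
  [[0,0,-40],0],
  [[0,0,-80],0],
  [[0,0,-120],0],
  [[0,0,-120],0],
], fingers=0.9)

```text
time: 34.9
tool_pos: [512.4, 252.7, 150.3]
tcp_rot: [179.3, -0.1, 104.1]
ft_force: [0.8, -0.4, -0.0]
finger_gap: 77.0
grip_force: 0.0
```

```bash
python3 -c "
from h import *
pots(); print(go(418,-280.5,145,90))"
```

```text
[162.1 207.4] 265 [525.1 184.2  20. ]
[139.  213.3] 271 [507.9 251.2  20. ]
[443.1 219.8] 157 [ 483.2 -651.5   20. ]
[234.5 238.9] 274 [432.2 -27.3  20. ]
[321.7 243.2] 282 [ 417.8 -280.7   20. ]
([-494.0, -219.9, -0.1], np.float64(14.1))
```

Emit:
step_arm([
  [[-494,-220,0],14],
  [[-494,-220,0],14],
  [[-494,-220,0],14],
  [[-494,-220,0],14],
  [[-494,-220,0],14],
  [[-494,-220,0],14],
  [[-494,-220,0],14],
  [[-494,-220,0],14],
  [[-494,-220,0],14],
  [[-494,-220,0],14],
  [[-494,-220,0],14],
  [[-494,-220,0],14],
], fingers=1)

```text
time: 36.15
tool_pos: [413.4, -285.8, 141.6]
tcp_rot: [-179.9, 0.1, 89.8]
ft_force: [-0.2, 0.7, -1.0]
finger_gap: 85.6
grip_force: 0.0
```

```bash
python3 -c "
from h import *
pots(); print(go(418,-280.7,18,90))"
```

```text
[162.2 207.4] 265 [525.2 184.1  20. ]
[138.9 213.3] 272 [507.8 251.4  20. ]
[443.1 219.8] 158 [ 483.3 -651.4   20. ]
[234.4 238.8] 276 [432.4 -27.1  20. ]
[318.7 240.9] 149 [ 424.4 -272.    20. ]
([2.7, 4.3, 123.4], np.float64(-0.2))
```

Emit:
step_arm([
  [[2,3,40],0],
  [[2,3,80],0],
  [[2,3,110],0],
  [[2,3,122],0],
  [[2,3,122],0],
  [[2,3,122],0],
])

```text
time: 36.8
tool_pos: [419.0, -279.6, 21.4]
tcp_rot: [180.0, 0.0, 90.1]
ft_force: [-0.4, 0.3, 0.1]
finger_gap: 85.4
grip_force: 0.0
```

Emit:
step_arm([
  [[0,0,0],0],
  [[0,0,0],0],
  [[0,0,0],0],
  [[0,0,0],0],
  [[0,0,0],0],
  [[0,0,0],0],
  [[0,0,0],0],
], fingers=0)

```text
time: 37.5
tool_pos: [419.4, -280.5, 22.5]
tcp_rot: [179.9, 0.1, 90.1]
ft_force: [-1.6, 2.3, 8.3]
finger_gap: 55.3
grip_force: 40.6
```

Emit:
step_arm([
  [[0,0,-40],0],
  [[0,0,-80],0],
  [[0,0,-120],0],
  [[0,0,-130],0],
  [[0,0,-130],0],
])

```text
time: 38.0
tool_pos: [419.7, -280.9, 153.4]
tcp_rot: [179.7, 0.2, 90.1]
ft_force: [0.3, -0.4, -1.5]
finger_gap: 55.7
grip_force: 43.1
```

```bash
python3 -c "
from h import *
print(go(*case([0,70,150]),104.2),r.sense()['finger_gap'])"
```

```text
([598.2, 72.3, 1.5], np.float64(-14.1)) 55.7371105804709
```

Emit:
step_arm([
  [[598,72,1],-14],
  [[598,72,1],-14],
  [[598,72,1],-14],
  [[598,72,1],-14],
  [[598,72,1],-14],
  [[598,72,1],-14],
  [[598,72,1],-14],
  [[598,72,1],-14],
  [[598,72,1],-14],
  [[598,72,1],-14],
  [[598,72,1],-14],
  [[598,72,1],-14],
])

```text
time: 39.2
tool_pos: [487.7, 317.8, 146.7]
tcp_rot: [-179.8, 0.1, 104.1]
ft_force: [0.9, 0.3, 0.1]
finger_gap: 55.7
grip_force: 43.1
```

Emit:
step_arm([
  [[0,0,0],0],
  [[0,0,0],0],
  [[0,0,0],0],
])

```text
time: 39.5
tool_pos: [488.2, 315.0, 147.6]
tcp_rot: [-179.8, 0.1, 104.1]
ft_force: [-0.2, 0.1, -0.4]
finger_gap: 55.4
grip_force: 43.1
```

```bash
python3 -c "
from h import *
pots(); print(go(*case([0,70,30]),104.2),r.sense()['finger_gap'])"
```

```text
[162.2 207.4] 265 [525.1 184.1  20. ]
[104.2 213.5] 220 [507.6 352.6  20. ]
[138.9 213.4] 272 [507.6 251.3  20. ]
[443.1 219.8] 157 [ 483.4 -651.4   20. ]
[234.4 238.8] 276 [432.4 -27.1  20. ]
([2.0, 3.4, 118.1], np.float64(-0.2)) 55.541061499145485
```

Emit:
step_arm([
  [[3,3,40],0],
  [[3,3,80],0],
  [[3,3,105],0],
  [[3,3,115],0],
  [[3,3,118],0],
  [[3,3,118],0],
  [[3,3,118],0],
])

```text
time: 40.25
tool_pos: [492.7, 320.3, 33.4]
tcp_rot: [179.8, -0.0, 104.1]
ft_force: [-0.2, -0.0, -0.2]
finger_gap: 56.0
grip_force: 43.1
```

Emit:
step_arm([
  [[0,0,2],0],
  [[0,0,4],0],
  [[0,0,5],0],
  [[0,0,5],0],
])

```text
time: 40.65
tool_pos: [491.3, 320.1, 26.6]
tcp_rot: [180.0, -0.0, 104.1]
ft_force: [-0.8, -0.6, 2.3]
finger_gap: 55.7
grip_force: 43.3
```

Emit:
step_arm([
  [[0,0,0],0],
  [[0,0,0],0],
  [[0,0,-2],0],
  [[0,0,-2],0],
  [[0,0,-10],0],
  [[0,0,-40],0],
  [[0,0,-80],0],
  [[0,0,-120],0],
  [[0,0,-120],0],
], fingers=0.9)

```text
time: 41.55
tool_pos: [495.1, 322.0, 154.6]
tcp_rot: [179.3, -0.2, 104.1]
ft_force: [1.9, 1.2, 1.0]
finger_gap: 76.9
grip_force: 0.0
```

```bash
python3 -c "
from h import *
pots(); print(go(432.4,-27.1,100,90))"
```

```text
[162.2 207.4] 265 [525.2 184.1  20. ]
[138.9 213.4] 274 [507.5 251.5  20. ]
[115.3 219.3] 271 [490.6 319.2  20. ]
[443.1 219.8] 158 [ 483.3 -651.4   20. ]
[234.5 238.8] 275 [432.3 -27.2  20. ]
([-323.0, -144.7, 49.6], np.float64(14.1))
```

All three sound pots are in the case. Now A goes to the tub.

Emit:
step_arm([
  [[-323,-145,0],14],
  [[-323,-145,0],14],
  [[-323,-145,0],14],
  [[-323,-145,0],14],
  [[-323,-145,0],14],
  [[-323,-145,0],14],
  [[-323,-145,0],14],
  [[-323,-145,0],14],
  [[-323,-145,45],14],
  [[-323,-145,80],14],
  [[-323,-145,80],14],
  [[-323,-145,80],14],
], fingers=1)

```text
time: 42.8
tool_pos: [428.3, -28.1, 66.0]
tcp_rot: [-179.8, -0.0, 90.1]
ft_force: [0.4, 0.5, 0.3]
finger_gap: 85.5
grip_force: 0.0
```

```bash
python3 -c "
from h import *
print(go(432.4,-27.1,18,90))"
```

```text
([1.0, 4.3, 48.0], np.float64(0.1))
```

Emit:
step_arm([
  [[1,2,30],0],
  [[1,3,48],0],
  [[1,3,48],0],
  [[1,3,48],0],
])

```text
time: 43.2
tool_pos: [433.4, -27.6, 20.1]
tcp_rot: [179.9, 0.0, 90.1]
ft_force: [0.1, -0.8, 0.5]
finger_gap: 85.2
grip_force: 0.0
```

Emit:
step_arm([
  [[0,0,0],0],
  [[0,0,0],0],
  [[0,0,0],0],
  [[0,0,0],0],
  [[0,0,0],0],
  [[0,0,0],0],
  [[0,0,0],0],
], fingers=0)

```text
time: 43.9
tool_pos: [433.5, -27.9, 20.0]
tcp_rot: [179.9, 0.0, 90.1]
ft_force: [-1.5, -0.2, 7.4]
finger_gap: 54.8
grip_force: 40.8
```

Emit:
step_arm([
  [[0,0,-40],0],
  [[0,0,-80],0],
  [[0,0,-80],0],
  [[0,0,-80],0],
])

```text
time: 44.3
tool_pos: [433.5, -28.0, 100.0]
tcp_rot: [179.8, 0.0, 90.1]
ft_force: [-0.4, -0.3, -0.4]
finger_gap: 54.3
grip_force: 44.0
```

```bash
python3 -c "
from h import *
print(go(621,-90,100,90),r.sense()['finger_gap'])"
```

```text
([-62.3, 187.4, 0.7], np.float64(0.1)) 54.320551060831214
```

Emit:
step_arm([
  [[-50,45,0],0],
  [[-50,90,0],0],
  [[-50,135,0],0],
  [[-50,185,0],0],
  [[-50,187,0],0],
  [[-50,187,0],0],
  [[-50,187,30],0],
  [[-50,187,60],0],
  [[-50,187,72],0],
  [[-50,187,72],0],
  [[-50,187,72],0],
])

```text
time: 45.4
tool_pos: [618.3, -77.4, 26.7]
tcp_rot: [-180.0, 0.0, 90.1]
ft_force: [-0.0, -1.0, -0.1]
finger_gap: 54.5
grip_force: 45.8
```

Emit:
step_arm([
  [[0,0,2],0],
  [[0,0,3],0],
  [[0,0,3],0],
])

```text
time: 45.7
tool_pos: [619.2, -77.4, 23.5]
tcp_rot: [180.0, 0.0, 90.1]
ft_force: [0.6, 0.2, 0.3]
finger_gap: 54.5
grip_force: 45.8
```

Emit:
step_arm([
  [[0,0,0],0],
  [[0,0,0],0],
  [[0,0,0],0],
  [[0,0,-10],0],
  [[0,0,-50],0],
  [[0,0,-100],0],
  [[0,0,-150],0],
  [[0,0,-190],0],
  [[0,0,-230],0],
  [[0,0,-230],0],
], fingers=0.78)

```text
time: 46.7
tool_pos: [622.5, -78.1, 262.8]
tcp_rot: [179.3, 0.2, 90.1]
ft_force: [1.0, -0.5, 0.8]
finger_gap: 66.8
grip_force: 0.0
```

```bash
python3 -c "
from h import *
pots(); im=snapshot('top'); cv2.imwrite('pics/t6.png',cv2.resize(im[120:300,60:300],(800,600)))
print(go(*case([150,-75,270]),104.2))"
```

```text
[250.1 177.5] 207 [613.9 -74.1  20. ]
[162.1 207.4] 266 [525.2 184.2  20. ]
[138.9 213.3] 272 [507.8 251.4  20. ]
[115.2 219.2] 275 [490.8 319.6  20. ]
[443.1 219.8] 159 [ 483.4 -651.4   20. ]
([291.1, 52.5, -14.1], np.float64(-14.1))
```

View pics/t6.png

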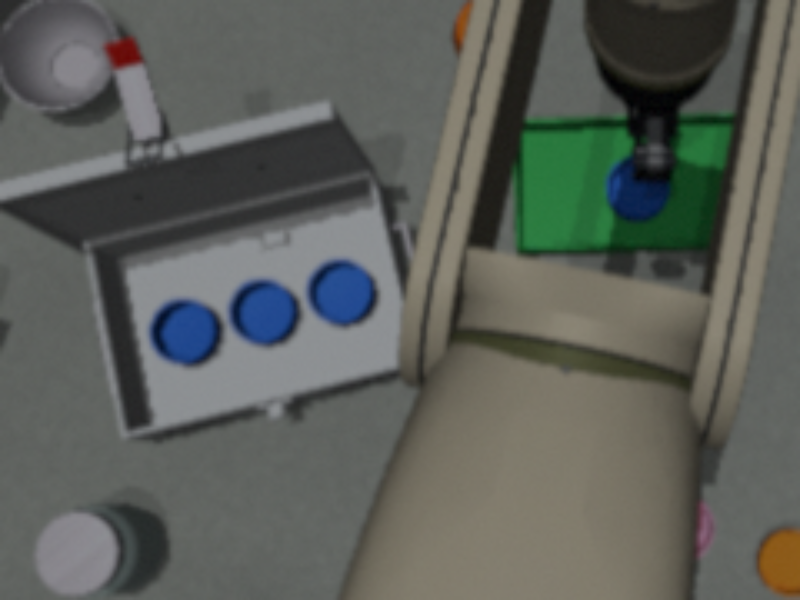

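The three pots stand side by side in the case at crop pixels (186,332), (264,313) and (342,292). A lies in the tub at (638,190). I'm going behind the lid, clear of the lever, to push it shut.

Emit:
step_arm([
  [[291,53,-10],-14],
  [[291,53,-10],-14],
  [[291,53,-10],-14],
  [[291,53,-10],-14],
  [[291,53,-10],-14],
  [[291,53,-10],-14],
  [[291,53,-10],-14],
  [[291,53,-10],-14],
  [[291,53,-10],-14],
  [[291,53,-10],-14],
], fingers=0)

```text
time: 47.8
tool_pos: [671.7, 212.0, 262.8]
tcp_rot: [-179.9, 0.0, 104.0]
ft_force: [1.0, 0.2, -0.0]
finger_gap: -0.1
grip_force: 0.0
```

```bash
cat >> h.py <<'E'
def incase():
    p=np.load('case.npy'); s=r.sense(); return R.from_euler('z',-p[2]).apply(s['tool_pos']-[p[0],p[1],0]).round(1), s['ft_force'].round(1)
E
python3 -c "
from h import *
p=np.load('case.npy'); q=ray('top',[[159.6,151.5]],236)[0]; print(R.from_euler('z',-p[2]).apply(q-[p[0],p[1],0]))
print(incase()); im=snapshot('scene'); cv2.imwrite('pics/s7.png',cv2.resize(im[40:220,190:430],(800,600)))"
```

```text
[  92.59240525 -126.27855649  236.        ]
(array([149.2, -76.4, 262.8]), array([ 1. ,  0.2, -0. ]))
```

View pics/s7.png

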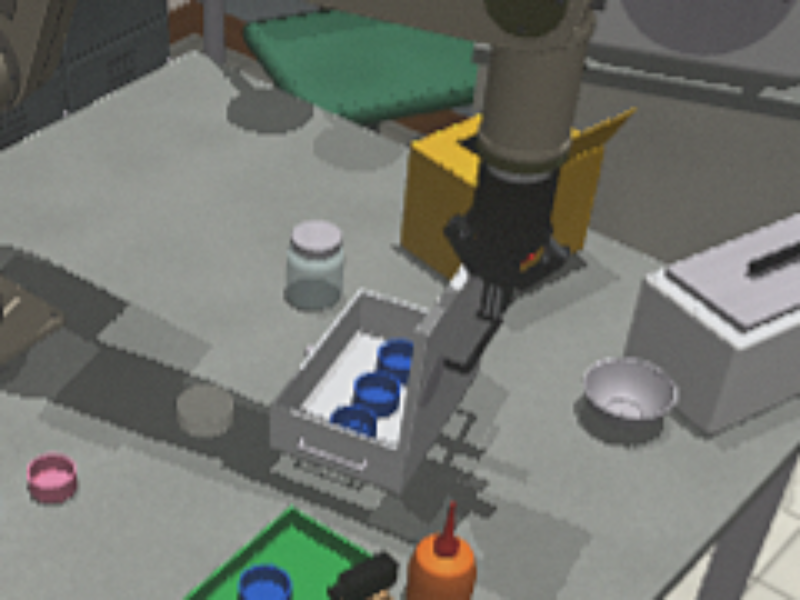

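The lid is upright at about 92°, with the closed fingers behind it clear of the handle and lever. I'm pushing along the closing arc.

Emit:
step_arm([
  [[0,0,25],0],
  [[0,0,46],0],
  [[0,-20,46],0],
  [[0,-40,46],0],
  [[0,-52,46],0],
  [[0,-66,48],0],
  [[0,-83,50],0],
  [[0,-101,56],0],
  [[0,-118,63],0],
  [[0,-133,73],0],
  [[0,-147,84],0],
  [[0,-147,84],0],
])

```text
time: 49.05
tool_pos: [527.3, 176.5, 178.0]
tcp_rot: [-179.8, 0.0, 104.0]
ft_force: [-0.2, -0.6, -0.3]
finger_gap: -0.5
grip_force: 0.0
```

```bash
python3 -c "
from h import *
print(incase())"
```

```text
(array([  0.5, -75.5, 178. ]), array([-0.2, -0.6, -0.3]))
```

Emit:
step_arm([
  [[0,-12,14],0],
  [[0,-22,28],0],
  [[0,-30,44],0],
  [[0,-37,61],0],
  [[0,-40,73],0],
  [[0,-42,85],0],
  [[0,-43,92],0],
  [[0,-43,96],0],
  [[0,-43,99],0],
  [[0,-43,99],0],
])

```text
time: 50.05
tool_pos: [488.2, 167.6, 81.1]
tcp_rot: [179.9, 0.0, 104.1]
ft_force: [-0.2, 0.5, 0.7]
finger_gap: 0.0
grip_force: 0.0
```

```bash
python3 -c "
from h import *
print(incase())"
```

```text
(array([-39.7, -74.6,  81.1]), array([-0.2,  0.5,  0.7]))
```

Tip at 70 mm, which is lid-top height. Press in a little more until it resists, nearer the front edge.

Emit:
step_arm([
  [[0,-10,0],0],
  [[0,-15,2],0],
  [[0,-15,4],0],
  [[0,-15,5],0],
  [[0,-15,5],0],
])

```text
time: 50.55
tool_pos: [475.9, 164.5, 80.7]
tcp_rot: [179.6, 0.0, 104.1]
ft_force: [-8.8, -2.4, 34.1]
finger_gap: -0.0
grip_force: 17.3
```

```bash
python3 -c "
from h import *
print(incase())"
```

```text
(array([-52.3, -74.6,  80.7]), array([-8.8, -2.4, 34.1]))
```

Stiff at 34 N with the tip at 69.7 mm: the lid is shut. I'm lifting off and checking.

Emit:
step_arm([
  [[0,0,-30],0],
  [[0,0,-80],0],
  [[-50,0,-130],0],
  [[-100,0,-160],0],
  [[-150,0,-160],0],
  [[-200,0,-160],0],
  [[-200,0,-160],0],
  [[-200,0,-160],0],
])

```text
time: 51.35
tool_pos: [521.8, -33.4, 235.8]
tcp_rot: [180.0, 0.1, 103.9]
ft_force: [0.2, 0.0, 0.9]
finger_gap: -0.1
grip_force: 0.0
```

```bash
python3 -c "
from h import *
a=snapshot('scene')[80:260,200:440]; b=snapshot('top')[120:300,60:300]
cv2.imwrite('pics/s8.png',cv2.resize(np.hstack([a,b]),(800,300),interpolation=cv2.INTER_CUBIC)); pots(); print(r.sense()['ft_force'])
L=np.array([[-87,-127,70],[-87,127,70.]]); print(proj('top',np.array([case(q) for q in L])))"
```

```text
[443.1 219.8] 159 [ 483.4 -651.4   20. ]
[ 0.2955576   0.20532979 -0.82635842]
[[186.30374052 229.65804785]
 [ 95.86946265 252.74203939]]
```

View pics/s8.png

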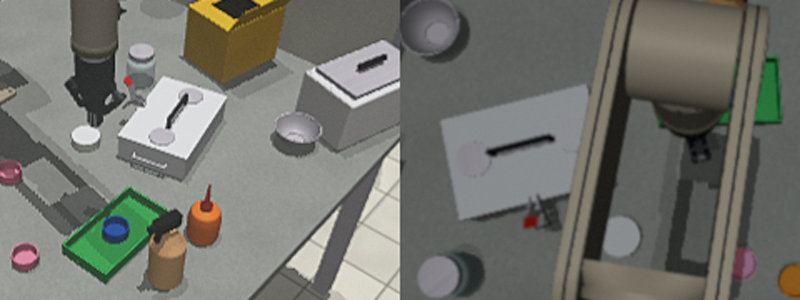

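The lid is shut, and the lever is up with its hook out (left panel, tab at 127,82). The rocking pot is in the tub at (115,230), and the bystanders are in place.

```bash
python3 -c "
from h import *
print(r.hand_in())"
```

```text
the job is handed in; nothing more can be done
None
```

The job is handed in, but it returned no verdict. The one rocking pot is in the green tub. The three steady pots stand side by side in the case, with the lid shut, the lever up and the hook clear.

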